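# Stack the charging nook's tower on the cork mat

## Task

Stack the keep-dry tower on the rectangular cork mat, one piece at a time from the bottom up: first the cream charging case, lying flat in the middle of the mat with its long side along the mat's long side; then the small blue saucer, upright in the middle of the case; then the open desiccant canister, upright in the saucer; and last the canister's ribbed lid, plug down and fully home in the canister's mouth (no need to screw it). Set each piece down rather than dropping it, let go of it before fetching the next, and leave the other things on the shelf where they are.

Things in the scene. Friction and masses are not known exactly. Their poses are not given: they have to be found in the camera images.
- mat: Fixed rectangular cork mat on the shelf, 84 mm along its x, 118 mm along its y, 6 mm thick. Origin: centre of its underside, on the shelf's top, which is 30 mm above the work surface; z up.
- case_mid (a point): Cream charging case, a rounded closed block with a flat top: 62 mm along its x, 96 mm along its y, 34 mm high, about 0.16 kg. The point is its centre, 17 mm above its underside; z up. It stands on the shelf, whose flat top is 30 mm above the work surface.
- saucer_mid (a point): Small round pale blue ceramic saucer, open side up: 66 mm across the rim, 54 mm across the foot, 20 mm high, wall 4 mm; flat inner floor about 50 mm across, 5 mm above its underside. About 0.09 kg. The point is on its axis, 10 mm above its underside; z up. It stands on the shelf, whose flat top is 30 mm above the work surface.
- canister_mid (a point): Off-white plastic desiccant canister without its lid, empty, an upright open cylinder: 40 mm across, 60 mm high, mouth 34 mm across. About 0.06 kg. The point is its centre, 30 mm above its underside; z up, to the mouth. It stands on the shelf, whose flat top is 30 mm above the work surface.
- lid_mid (a point): Grey ribbed lid of the canister, 30 mm high, about 0.03 kg, standing on its plug: below, an off-white plug 28 mm across and 10 mm long that drops loosely into the canister's mouth; above it the cap, 44 mm across and 20 mm thick, whose underside comes to rest on the canister's rim. The point is on its axis, 15 mm above the plug's end; z up. It stands on the shelf, whose flat top is 30 mm above the work surface.
- cradle: Black cradle with two battery cells, 52 x 40 mm, 21 mm high. Origin: centre of its underside. Not part of the job: leave it where it is.
- adapter: White plug-in adapter block, 42 x 42 mm, 28 mm high. Origin: centre of its underside. Not part of the job: leave it where it is.
- tin: Flat rectangular aluminium tin, 36 x 52 mm, 16 mm high. Origin: centre of its underside. Not part of the job: leave it where it is.
- tester: Aluminium battery tester with a toggle switch on top, 65 x 85 mm, 65 mm high with the toggle. Origin: centre of its underside. Not part of the job: leave it where it is.
- tree: Clear acrylic stand shaped like a small tree, foot 72 mm across, 108 mm high. Origin: centre of its underside. Not part of the job: leave it where it is.
Mind the look-alikes: they are no part of the job. What is shaped like the part that bears lid_mid but yellow is not meant.

How it is judged:
On the way, in this order (a step that is already met when the one before it is completed fails the run):
1. the charging case lies flat on the mat, lined up with it, let go (horizontal distance between case_mid and mat below 0.015 m and angle between case_mid's own z axis and vertical below 0.12 rad and z of case_mid in the frame of mat between 0.019 and 0.027 m and angle between the x axis of case_mid and the x axis of mat, either way round below 0.26 rad and contact force between the fingers and case below 0.1 N and linear speed of case below 0.03 m/s), for 0.2 s.
2. the saucer stands upright on the case, let go (horizontal distance between case_mid and mat below 0.015 m and angle between each of case_mid, saucer_mid's own z axis and vertical below 0.12 rad and z of case_mid in the frame of mat between 0.019 and 0.027 m and angle between the x axis of case_mid and the x axis of mat, either way round below 0.26 rad and horizontal distance between saucer_mid and case_mid below 0.012 m and z of saucer_mid in the frame of case_mid between 0.023 and 0.031 m and contact force between the fingers and saucer below 0.1 N and linear speed of saucer below 0.03 m/s), for 0.2 s.
3. the canister stands in the saucer, let go (horizontal distance between case_mid and mat below 0.015 m and angle between each of case_mid, saucer_mid, canister_mid's own z axis and vertical below 0.12 rad and z of case_mid in the frame of mat between 0.019 and 0.027 m and angle between the x axis of case_mid and the x axis of mat, either way round below 0.26 rad and horizontal distance between saucer_mid and case_mid below 0.012 m and z of saucer_mid in the frame of case_mid between 0.023 and 0.031 m and horizontal distance between canister_mid and saucer_mid below 0.01 m and z of canister_mid in the frame of saucer_mid between 0.021 and 0.029 m and contact force between the fingers and canister below 0.1 N and linear speed of canister below 0.03 m/s), for 0.2 s.
4. the lid sits home in the canister's mouth, let go (horizontal distance between case_mid and mat below 0.015 m and angle between each of case_mid, saucer_mid, canister_mid, lid_mid's own z axis and vertical below 0.12 rad and z of case_mid in the frame of mat between 0.019 and 0.027 m and angle between the x axis of case_mid and the x axis of mat, either way round below 0.26 rad and horizontal distance between saucer_mid and case_mid below 0.012 m and z of saucer_mid in the frame of case_mid between 0.023 and 0.031 m and horizontal distance between canister_mid and saucer_mid below 0.01 m and z of canister_mid in the frame of saucer_mid between 0.021 and 0.029 m and horizontal distance between lid_mid and canister_mid below 0.008 m and z of lid_mid in the frame of canister_mid between 0.031 and 0.039 m and contact force between the fingers and lid below 0.1 N and linear speed of lid below 0.03 m/s), for 0.2 s.
At the end, for the whole second after the job is handed in: All let go, at rest, upright within 0.12 rad: case on the mat within 15 mm of its centre and 0.26 rad of its direction; saucer on the case within 12 mm of its centre; canister on the saucer's floor within 10 mm; lid's cap on the canister's rim within 8 mm (heights within 4 mm) (all of step 4 and contact force between the fingers and case below 0.1 N and linear speed of each of case, saucer, canister below 0.03 m/s and contact force between the fingers and saucer below 0.1 N and contact force between the fingers and canister below 0.1 N); the robot touches nothing.
It fails at once if the case is dropped (falls free, faster than 0.5 m/s) (contact force between each of the arm, the fingers and case below 0.01 N and linear speed of case above 0.5 m/s).
It fails at once if the saucer is dropped (falls free, faster than 0.5 m/s) (contact force between each of the arm, the fingers and saucer below 0.01 N and linear speed of saucer above 0.5 m/s).
It fails at once if the canister is dropped (falls free, faster than 0.5 m/s) (contact force between each of the arm, the fingers and canister below 0.01 N and linear speed of canister above 0.5 m/s).
It fails at once if the lid is dropped (falls free, faster than 0.5 m/s) (contact force between each of the arm, the fingers and lid below 0.01 N and linear speed of lid above 0.5 m/s).
It fails at once if another thing on the shelf is shifted by more than 25 mm or tipped (distance of any of cradle, adapter, tin, tester, tree from where it was at the start of the episode above 0.025 m or angle between any of cradle, adapter, tin, tester, tree's own z axis and vertical above 0.35 rad).
It also fails if it takes over 109 s, if anything falls off the work surface, if the arm or the gripper's body presses on something with over 40 N, if the wrist force passes 120 N, or if a joint passes its speed limit or range.

## Robot

A 6-joint arm with a two-finger parallel gripper is mounted at the origin on the work surface. World frame = base frame: x ahead of the robot, y to its left, z up, the work surface at z = 0. Lengths are in m, angles in rad, forces in N, time in s.
With the tool pointing down it reaches from about 0.4 to 0.825 m from the base axis. Payload 7 kg.
Tool frame: the origin (TCP) lies on the centre line of the jaws, within the pads' length; the fingertips stand 11 mm ahead of it and the grasp point (between the pads) lies 8 mm behind it (r.tips_ahead is the distance from the TCP to the fingertips, in m); z points along the fingers, y is the direction in which the jaws open and shut (so a half turn about z gives the same grasp; the last joint's range is limited). The gripper opens to 85 mm and grips with 20 to 120 N. Pads are 22 mm wide; open, the fingers measure 114 mm over their backs; the gripper's body (76 mm by 85 mm) begins 54 mm behind the grasp point. The pads swing forward as they close: fully open they stand 13 mm farther back than shut.
Start: joints at [1.573, 0.359, 0.012, 0, -1.224, -0.288], TCP at [0.19, 0.648, 0.242] pointing down, gripper open.
Joint ranges: [-3.07, 3.07], [-1.43, 2.12], [-1.02, 1.25], [-3.03, 1.67], [-3.05, -0], [-3.03, 3.03]. Speed limits (rad/s): [2.39, 2.39, 3.01, 3.14, 3.14, 3.14].

## Interface

Orientations are given as a rotation vector (axis times angle).
In Python, from cell import r gives the robot as it stands. The module is installed in compiled form; this text tells all that it offers. Calls block until the motion is done:
- r.move_pose(position, orientation): joint-space move of the TCP to a pose.
- r.move_linear(position, v=0.15, attitude=None, f_stop=None): straight line of the TCP; attitude=None keeps the orientation; v is the mean speed in m/s. With f_stop (N) it stops when the force on the tool has changed by that much, and returns True; else False.
- r.move_j(angles): joint-space move.
- r.move_gripper(opening): finger opening in m; the grip force is fixed at half the most; returns when the fingers have stopped.
- r.dwell(seconds).
- r.ik(position, orientation): joint angles nearest the present ones, or None.
- r.read_camera(name): name is "scene" or "top" or "wrist"; returns a dict with "img" (480x640x3 uint8, red, green, blue), "fx", "fy", "cx", "cy" (pixels), "camera_from_world" (4x4, takes a point from world to camera coordinates); the wrist camera has in their place "tool_from_camera" (4x4, takes a point from camera to tool coordinates, whose origin is the TCP and whose axes are the flange's). Camera axes: x right, y down, z forward; pixel columns grow to the right and rows downward; lengths in m; the calibration is good to about 2 mm. A picture is of the moment at which its call begins: read the wrist's pose just before it. There is no depth.
A pose or a line that the arm cannot do raises r.Unreachable and nothing moves.
- r.hand_in(): hands the job in, once; it reports no verdict.
Trained networks look in a picture, given as the dict that the camera call returned (one of the last four; its "shot" number tells which), for a name from the list of things; names that differ only in an ending like _2 or _b are one class to them, and where a whole thing is asked for, a point or a joint stands for the part that bears it (a point fixed in the world has none). Each returns a list of dicts, best first, with "confidence" (0 to 1); they miss things now and then, are a little off and sometimes report something else, mostly with a low value. They report only what shows in the picture. A call takes as long as a camera call. They do not tell look-alikes from the thing itself.
- r.spot_in(picture, query): "pixel" ([row, column] in pixels, amid what is visible of it).
- r.pinpoint(picture, query): "pixel" ([row, column] in pixels: a listed point, or the origin of a listed thing).
Readings, each from a call of its own:
- r.read_clock(): time.
- r.read_qpos(): joint angles.
- r.read_dq(): joint speeds.
- r.read_tau(): joint torques, N m.
- r.read_tool_pos(): TCP position.
- r.read_orientation(): TCP orientation.
- r.read_force(): force on the tool from outside, world axes, zero at the start.
- r.read_ft_torque(): the same for the moment, N m.
- r.read_finger_gap(): finger opening in m.
Only numpy, scipy, OpenCV 4.12 (cv2) and the standard library are available. Lean on these libraries where they do the work, as an engineer would, in place of code of your own. Each camera call takes 0.05 s, during which the arm holds its last target.

## Working session

There is one attempt and no reset: what is moved stays moved. The work goes in short steps, each a Python script; the robot and the scene stay as the last script left them, time stands still between calls to the robot, and variables do not carry over. Pictures are saved under pics/ and viewed, and the job is handed in when it is done.

```bash
mkdir -p pics
cat > h.py <<'E'
from cell import r
import numpy as np, cv2
from scipy.spatial.transform import Rotation as R
def save(n,img,): cv2.imwrite(f'pics/{n}.png',cv2.cvtColor(img,cv2.COLOR_RGB2BGR))
def ray(p,px):
    T=p['camera_from_world']; row,col=px
    d=np.array([(col-p['cx'])/p['fx'],(row-p['cy'])/p['fy'],1.])
    Rm=T[:3,:3]; o=-Rm.T@T[:3,3]; return o,Rm.T@d
def at(p,px,z):
    o,d=ray(p,px); return o+d*(z-o[2])/d[2]
def proj(p,X):
    c=p['camera_from_world'][:3,:3]@np.array(X)+p['camera_from_world'][:3,3]
    return [p['fy']*c[1]/c[2]+p['cy'],p['fx']*c[0]/c[2]+p['cx']]
Z=dict(mat=.03,case_mid=.047,saucer_mid=.04,canister_mid=.06,lid_mid=.045,cradle=.03,adapter=.03,tin=.03,tester=.03,tree=.03)
E
python3 - <<'E'
from h import *
for n in('top','scene'):
    p=r.read_camera(n); save(n+'0',p['img'])
    print(n,np.round(-p['camera_from_world'][:3,:3].T@p['camera_from_world'][:3,3],3))
    for k in Z:
        print(k,[(np.round(q['pixel']).tolist(),round(q['confidence'],2),np.round(at(p,q['pixel'],Z[k])[:2],4).tolist()) for q in r.pinpoint(p,k)])
print(r.read_clock(),r.read_tool_pos(),r.read_orientation(),r.read_finger_gap())
E
```

```text
top [ 0.36  -0.013  1.019]
mat [([157.0, 510.0], 0.67, [0.6817, -0.4126]), ([166.0, 397.0], 0.56, [0.6598, -0.1655])]
case_mid [([252.0, 467.0], 0.9, [0.4699, -0.3057])]
saucer_mid [([166.0, 253.0], 0.93, [0.6573, 0.1471]), ([157.0, 510.0], 0.39, [0.678, -0.409])]
canister_mid [([254.0, 168.0], 0.88, [0.4649, 0.3174])]
lid_mid [([247.0, 321.0], 0.93, [0.4807, -0.0007]), ([329.0, 231.0], 0.72, [0.3105, 0.1855]), ([328.0, 431.0], 0.55, [0.3126, -0.2266])]
cradle []
adapter [([260.0, 389.0], 0.86, [0.4552, -0.1459])]
tin [([257.0, 249.0], 0.35, [0.46, 0.1531])]
tester [([157.0, 511.0], 0.74, [0.6804, -0.4141]), ([255.0, 165.0], 0.37, [0.4648, 0.3334])]
tree [([162.0, 130.0], 0.66, [0.6706, 0.4184])]
scene [1.133 0.713 0.742]
mat [([262.0, 229.0], 0.69, [0.6586, -0.1605]), ([282.0, 375.0], 0.23, [0.4588, 0.1615])]
case_mid [([211.0, 255.0], 0.87, [0.4737, -0.2973]), ([318.0, 314.0], 0.71, [0.658, 0.161]), ([263.0, 227.0], 0.65, [0.6759, -0.1397]), ([226.0, 174.0], 0.16, [0.6849, -0.3925])]
saucer_mid [([320.0, 315.0], 0.57, [0.6555, 0.1605]), ([228.0, 172.0], 0.49, [0.6892, -0.3991])]
canister_mid [([306.0, 431.0], 0.96, [0.464, 0.3235])]
lid_mid [([254.0, 321.0], 0.79, [0.4849, 0.0008]), ([266.0, 425.0], 0.7, [0.3387, 0.2176]), ([209.0, 311.0], 0.5, [0.3465, -0.1883])]
cradle [([282.0, 377.0], 0.77, [0.454, 0.162]), ([228.0, 174.0], 0.27, [0.6787, -0.4091])]
adapter [([230.0, 293.0], 0.59, [0.446, -0.157])]
tin [([286.0, 269.0], 0.6, [0.647, -0.0108])]
tester [([229.0, 178.0], 0.87, [0.6741, -0.3968]), ([253.0, 318.0], 0.4, [0.4716, -0.0254])]
tree [([402.0, 413.0], 0.87, [0.6666, 0.4313])]
1.1 [0.19032082 0.64757294 0.24231158] [ 3.10955029e+00 -4.47439118e-01 -6.65209638e-06] 0.08549168797722953
```

View pics/top0.png

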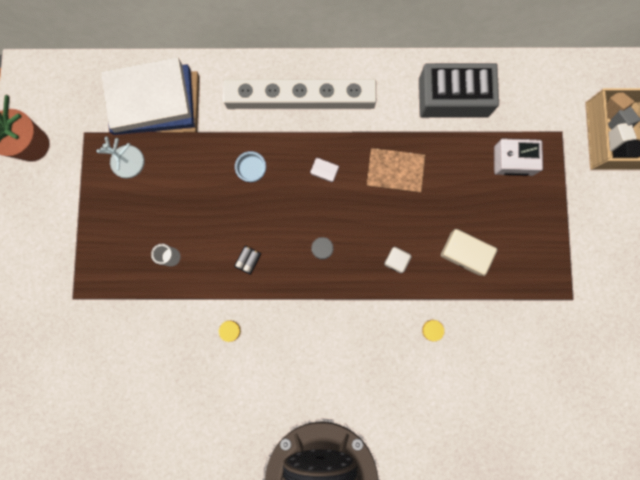

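View pics/scene0.png

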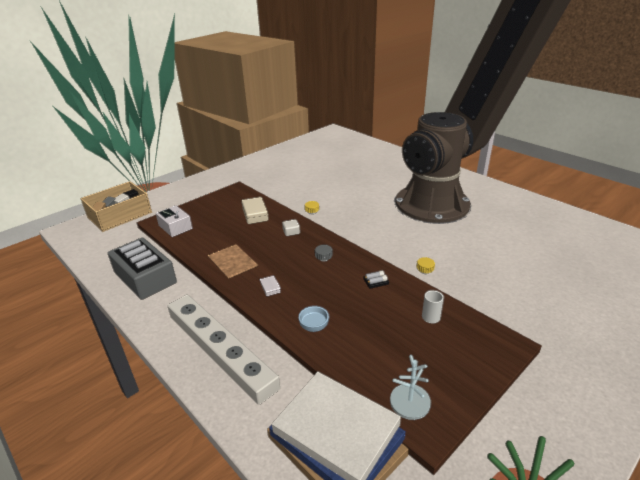

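Lid candidates are the grey disc at (247,321) and yellow discs at (329,231) and (328,431), all top-view pixels. The grey one on the shelf fits, because the description says grey and rules out yellow. I'll confirm with a crop and measure the mat and case outlines.

```bash
cat >> h.py <<'E'
def ori(a):
    s,c=np.sin(a),np.cos(a)
    return R.from_matrix(np.array([[-s,c,0],[c,s,0],[0,0,-1]]).T if False else np.column_stack([[-s,c,0],[c,s,0],[0,0,-1]])).as_rotvec()
def wrist():
    P=np.array(r.read_tool_pos());Q=R.from_rotvec(r.read_orientation()).as_matrix()
    p=dict(r.read_camera('wrist'))
    W=np.eye(4);W[:3,:3]=Q;W[:3,3]=P
    p['camera_from_world']=np.linalg.inv(W@p['tool_from_camera'])
    return p
def rect(p,mask,z,near):
    "min-area rectangle in the world plane z of the blob nearest to pixel near"
    n,l,s,c=cv2.connectedComponentsWithStats(mask.astype(np.uint8))
    ok=[i for i in range(1,n) if s[i,4]>150]
    i=min(ok,key=lambda i:np.hypot(c[i][1]-near[0],c[i][0]-near[1]))
    cn=max(cv2.findContours((l==i).astype(np.uint8),0,2)[0],key=len)[:,0]
    w=np.array([at(p,(v,u),z)[:2] for u,v in cv2.convexHull(cn)[:,0]])*1000
    (x,y),(a,b),ang=cv2.minAreaRect(w.astype(np.float32))
    if a>b: a,b,ang=b,a,ang+90   # ang: direction of short side
    ang=(ang+90)%180-90
    return np.array([x,y])/1000,(a,b),ang
E
python3 - <<'E'
from h import *
p=r.read_camera('top'); I=p['img']
c=np.hstack([cv2.resize(I[y-30:y+30,x-30:x+30],(260,260),interpolation=cv2.INTER_CUBIC) for y,x in((247,321),(329,231),(328,431))])
save('lidcrop',c)
hsv=cv2.cvtColor(I,cv2.COLOR_RGB2HSV)
print(hsv[252,470],hsv[170,397],hsv[210,300],hsv[350,300])
sh=np.zeros(I.shape[:2],bool); sh[136:294,88:560]=1
print(rect(p,(hsv[...,2]>150)&sh,.064,(252,469)))
print(rect(p,(hsv[...,2]>110)&sh,.036,(170,397)))
E
```

```text
[ 21  38 239] [ 13 113 172] [  9 142  86] [ 16  27 230]
(array([ 0.46955835, -0.30482724]), (63.95009994506836, 99.69149780273438), -25.865859985351562)
(array([ 0.65128979, -0.16116663]), (87.57976531982422, 121.5715560913086), -6.975738525390625)
```

View pics/lidcrop.png

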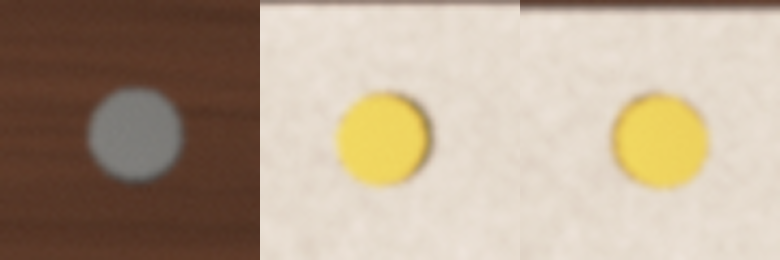

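The crop shows the grey disc on the dark shelf, and both yellow ones standing on the table. So the grey one at (247,321) is the lid. Next I'll look at the mat and case with the wrist camera.

Run:
```python
from h import *
o=ori(np.radians(-26)); print(r.ik([.47,-.305,.25],o))
r.move_pose([.62,-.165,.27],ori(np.radians(-7))); p=wrist(); save('w_mat',p['img'])
q=r.pinpoint(p,'mat'); print(q[:2], [at(p,k['pixel'],.03) for k in q[:2]], proj(p,[.6513,-.161,.036]))
r.move_pose([.47,-.305,.25],o); p=wrist(); save('w_case',p['img'])
q=r.pinpoint(p,'case_mid'); print(q[:2], [at(p,k['pixel'],.047) for k in q[:2]], proj(p,[.4696,-.305,.064]))
print(r.read_clock(),r.read_qpos(),np.linalg.inv(p['camera_from_world']).round(3))
```

```text
[-0.22623919  0.1655753  -0.23287485  0.         -1.17234617  2.91404624]
[] [] [np.float64(198.63050433195014), np.float64(351.7686957183083)]
[{'pixel': [212.9, 325.0], 'confidence': 0.63}] [array([ 0.47095676, -0.3074039 ,  0.047     ])] [np.float64(215.4359115170374), np.float64(322.74563182161376)]
5.4 [-2.25298038e-01  1.66047335e-01 -2.32055121e-01  3.77591111e-06
 -1.17231262e+00  2.91408085e+00] [[ 0.899 -0.417 -0.136  0.504]
 [-0.438 -0.854 -0.279 -0.234]
 [ 0.     0.31  -0.951  0.382]
 [ 0.     0.     0.     1.   ]]
```

View pics/w_case.png

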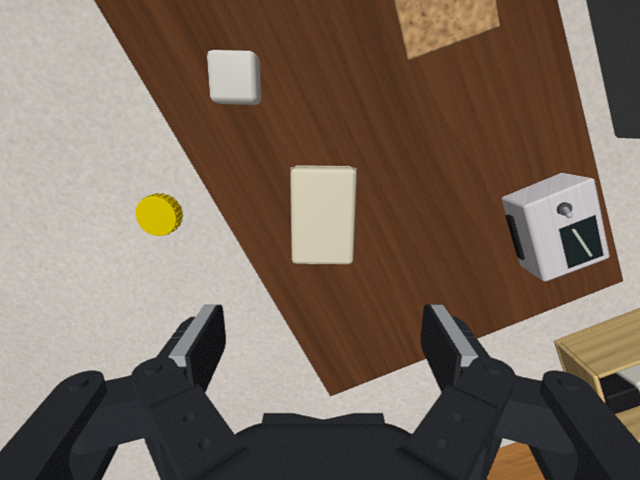

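View pics/w_mat.png

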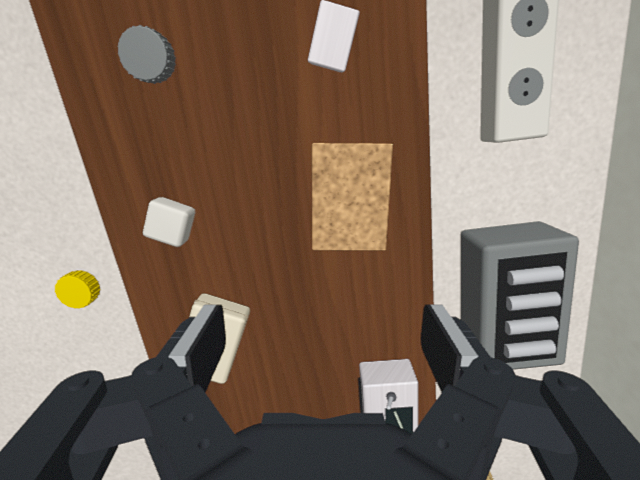

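The wrist view shows the case squarely between the jaws with its centre near (215,323), and the mat centre near (197,351). Both agree with the top view. I'll refine the two rectangles from these images.

Run:
```python
from h import *
p=wrist()
T=np.eye(4)
W=np.eye(4);W[:3,:3]=R.from_rotvec(ori(np.radians(-7))).as_matrix();W[:3,3]=[.62,-.165,.27]
hsv=cv2.cvtColor(p['img'],cv2.COLOR_RGB2HSV); print(hsv[215,323],hsv[215,400])
m=(hsv[...,2]>170); m[:, :]&=True; m[300:]=0
print('case',rect(p,m,.064,(215,323)))
pm=dict(p); pm['camera_from_world']=np.linalg.inv(W@p['tool_from_camera'])
I=cv2.cvtColor(cv2.imread('pics/w_mat.png'),cv2.COLOR_BGR2HSV); print(I[197,351],I[197,280])
m=(I[...,2]>120)&(I[...,1]>60); m=cv2.morphologyEx(m.astype(np.uint8),cv2.MORPH_CLOSE,np.ones((5,5)))
print('mat',rect(pm,m,.036,(197,351)))
```

```text
[ 23  37 207] [ 11 163  94]
case (array([ 0.46841525, -0.30587756]), (59.289249420166016, 95.84698486328125), -26.174488067626953)
[ 16 111 186] [ 11 146  94]
mat (array([ 0.65017529, -0.16201901]), (83.95751190185547, 118.36268615722656), -7.5528411865234375)
```

Run:
```python
from h import *
print(r.tips_ahead)
c=[.4687,-.3055]; o=ori(np.radians(-26.2))
r.move_pose([*c,.13],o)
s=r.move_linear([*c,.044],v=.08,f_stop=8); print(s,r.read_tool_pos(),r.tips_ahead)
r.move_gripper(.055); print(r.read_finger_gap(),r.read_force(),r.read_tool_pos())
r.move_linear([*c,.055],v=.04); r.move_linear([*c,.15],v=.1)
print(r.read_finger_gap(),r.read_clock(),r.tips_ahead)
m=[.6503,-.1618]; om=ori(np.radians(-7.5))
r.move_pose([*m,.15],om)
p=r.read_camera('scene'); save('s1',p['img'][140:340,120:440])
p=wrist(); save('w1',p['img']);print(r.read_tool_pos(),r.read_force(),r.read_clock())
```

```text
0.011
False [ 0.469119   -0.30562754  0.04452256] 0.011
0.06111789517236904 [-0.85437011  1.63725368  5.5870278 ] [ 0.46913889 -0.30565729  0.04484076]
0.06097089175852877 9.1 0.011
[ 0.64966345 -0.16239563  0.14979564] [ 0.08996245 -0.61148766 -1.5988862 ] 10.125
```

View pics/w1.png

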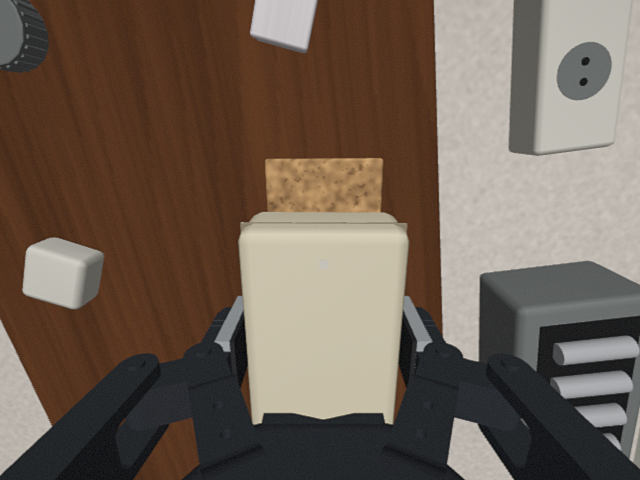

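The case is held level and lined up, with the mat visible behind it at (185,325). I'll set it down.

Run:
```python
from h import *
m=[.6503,-.1618]
r.move_linear([*m,.065],v=.1); s=r.move_linear([*m,.0495],v=.02,f_stop=4); print(s,r.read_tool_pos(),r.read_force())
r.move_gripper(.085); r.dwell(.2)
r.move_linear([*m,.16],v=.1); print(r.read_finger_gap(),r.read_clock())
r.move_pose([.60,-.165,.29],ori(np.radians(-7.5))); p=wrist(); save('w2',p['img'])
q=r.pinpoint(p,'case_mid'); print([(k,at(p,k['pixel'],.053)) for k in q[:2]], proj(p,[.6503,-.1618,.07]))
hsv=cv2.cvtColor(p['img'],cv2.COLOR_RGB2HSV); m=(hsv[...,2]>190)&(hsv[...,1]<75)
m[300:]=0
print('case',rect(p,m,.070,proj(p,[.6503,-.1618,.07])))
```

```text
True [ 0.65007814 -0.16174632  0.05093189] [-0.59940469  0.66543456  3.56150514]
0.08492055039661313 13.6083
[({'pixel': [198.7, 368.9], 'confidence': 0.85}, array([ 0.65006029, -0.16495958,  0.053     ]))] [np.float64(198.84321223011565), np.float64(370.95641050226374)]
case (array([ 0.64890637, -0.16154825]), (59.871246337890625, 93.0394058227539), -7.496116638183594)
```

View pics/w2.png

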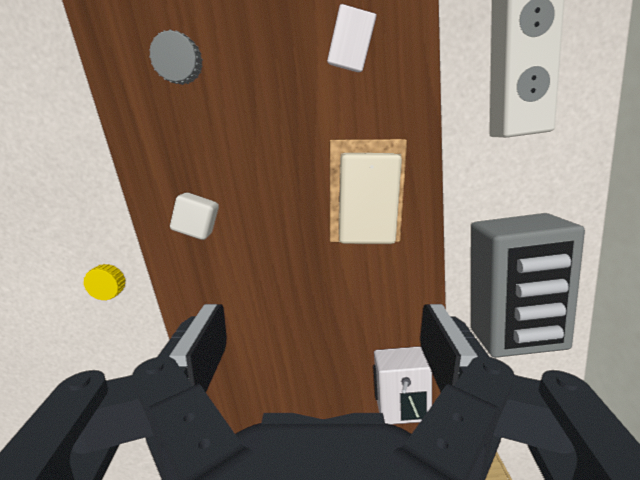

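The case lies centred on the mat at (198,370), parallel to it. Next is the saucer.

```bash
cat >> h.py <<'E'
def ell(p,mask,z,near):
    n,l,s,c=cv2.connectedComponentsWithStats(mask.astype(np.uint8))
    ok=[i for i in range(1,n) if s[i,4]>300]
    i=min(ok,key=lambda i:np.hypot(c[i][1]-near[0],c[i][0]-near[1]))
    cn=max(cv2.findContours((l==i).astype(np.uint8),0,2)[0],key=len)
    w=np.array([at(p,(v,u),z)[:2] for u,v in cv2.convexHull(cn)[:,0]])*1000
    (x,y),rad=cv2.minEnclosingCircle(w.astype(np.float32)); e=cv2.fitEllipse(w.astype(np.float32))
    return np.array([x,y])/1000,rad*2,np.array(e[0])/1000,e[1]
E
python3 - <<'E'
from h import *
r.move_pose([.62,.15,.25],ori(np.radians(-7.5))); p=wrist(); save('w3',p['img'])
q=r.pinpoint(p,'saucer_mid'); print([(k,at(p,k['pixel'],.04)) for k in q[:2]])
hsv=cv2.cvtColor(p['img'],cv2.COLOR_RGB2HSV); print(hsv[np.array(q[0]['pixel']).astype(int)[0],int(q[0]['pixel'][1])])
m=(hsv[...,0]>85)&(hsv[...,0]<125)&(hsv[...,1]>40)&(hsv[...,2]>90); m[300:]=0
print(ell(p,m,.05,q[0]['pixel']),r.read_clock())
E
```

```text
[({'pixel': [201.2, 355.2], 'confidence': 0.9}, array([0.65311802, 0.15404544, 0.04      ]))]
[101  44 219]
(array([0.65329785, 0.15327165]), 65.24452209472656, array([0.65329736, 0.15324747]), (64.57577514648438, 65.0692138671875)) 15.6333
```

View pics/w3.png

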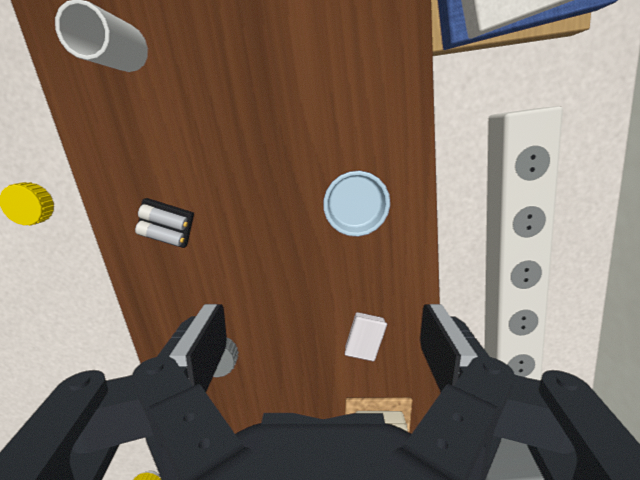

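The saucer is clear at (202,356), and the network and the outline fit agree to 1 mm.

Run:
```python
from h import *
o=ori(np.radians(-7.5)); c=[.6533,.1533]
r.move_pose([*c,.12],o)
s=r.move_linear([*c,.043],v=.08,f_stop=8); print(s,r.read_tool_pos())
r.move_gripper(.055); print(r.read_finger_gap(),r.read_force(),r.read_tool_pos())
r.move_linear([*c,.055],v=.04); r.move_linear([*c,.16],v=.1)
print(r.read_finger_gap(),r.read_clock())
r.move_pose([.650,-.162,.16],o)
p=wrist(); save('w4',p['img']);print(r.read_tool_pos(),r.read_force(),r.read_clock())
```

```text
False [0.65372371 0.1534855  0.04355997]
0.06211169054944364 [-2.15003898  0.58682533  8.7253601 ] [0.65376754 0.15347293 0.04479662]
0.06194518941624325 19.3583
[ 0.65041355 -0.16065114  0.15998055] [ 0.2200865  -0.5564456  -1.12702921] 20.6083
```

View pics/w4.png

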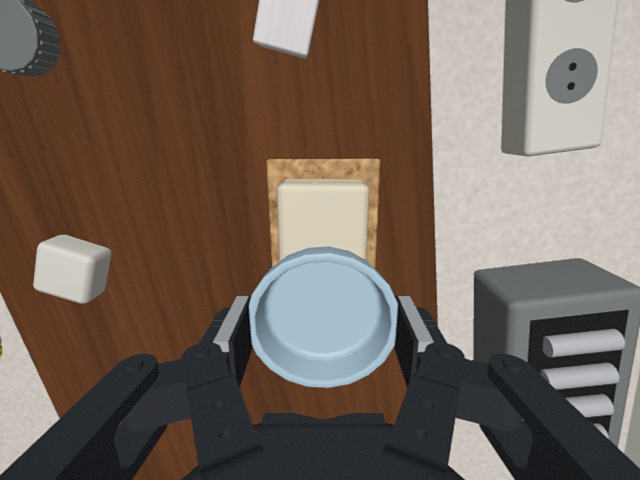

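The saucer is held level above the case. I'll lower it until it touches.

Run:
```python
from h import *
m=[.650,-.162]
r.move_linear([*m,.098],v=.1); s=r.move_linear([*m,.080],v=.02,f_stop=2.5); print(s,r.read_tool_pos(),r.read_force())
r.move_gripper(.085); r.dwell(.2)
r.move_linear([*m,.18],v=.1); print(r.read_finger_gap(),r.read_clock())
r.move_pose([.60,-.165,.29],ori(np.radians(-7.5))); p=wrist(); save('w5',p['img'])
q=r.pinpoint(p,'saucer_mid'); print([(k,at(p,k['pixel'],.08)) for k in q[:2]])
hsv=cv2.cvtColor(p['img'],cv2.COLOR_RGB2HSV)
k=(hsv[...,0]>85)&(hsv[...,0]<125)&(hsv[...,1]>40)&(hsv[...,2]>90); k[300:]=0
print(ell(p,k,.09,proj(p,[.65,-.162,.08])),r.read_clock())
```

```text
True [ 0.64991169 -0.16201058  0.08487093] [-1.07856858  0.39198234  4.35073341]
0.08509728676750745 23.7083
[({'pixel': [202.0, 374.5], 'confidence': 0.9}, array([ 0.6525038 , -0.16344545,  0.08      ]))]
(array([ 0.64890167, -0.16195844]), 65.22582244873047, array([ 0.64891638, -0.16218898]), (63.43940734863281, 64.37226867675781)) 24.3583
```

View pics/w5.png

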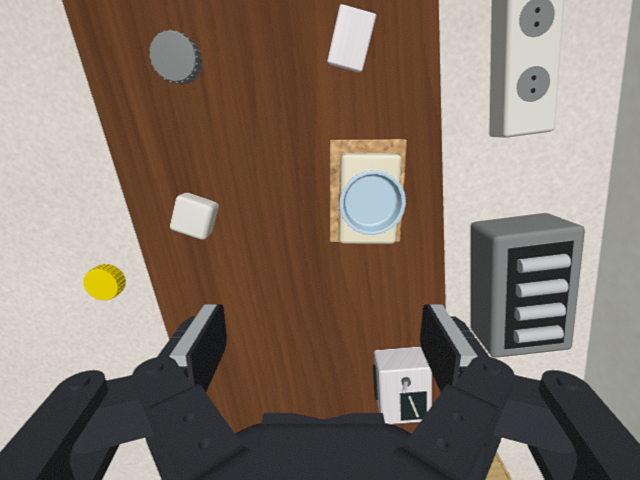

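The saucer sits upright in the middle of the case at (202,373). Next is the canister.

Run:
```python
from h import *
r.move_pose([.43,.30,.26],ori(np.radians(-7.5))); p=wrist(); save('w6',p['img'])
q=r.pinpoint(p,'canister_mid'); print([(k,at(p,k['pixel'],.06)) for k in q[:2]])
hsv=cv2.cvtColor(p['img'],cv2.COLOR_RGB2HSV)
print(proj(p,[.464,.32,.09]),proj(p,[.464,.32,.03]),r.read_clock())
```

```text
[({'pixel': [189.8, 350.8], 'confidence': 0.57}, array([0.459628 , 0.3184887, 0.06     ]))]
[np.float64(193.15921229136225), np.float64(358.1062514844946)] [np.float64(183.0738083980083), np.float64(352.55959819264206)] 26.2583
```

View pics/w6.png

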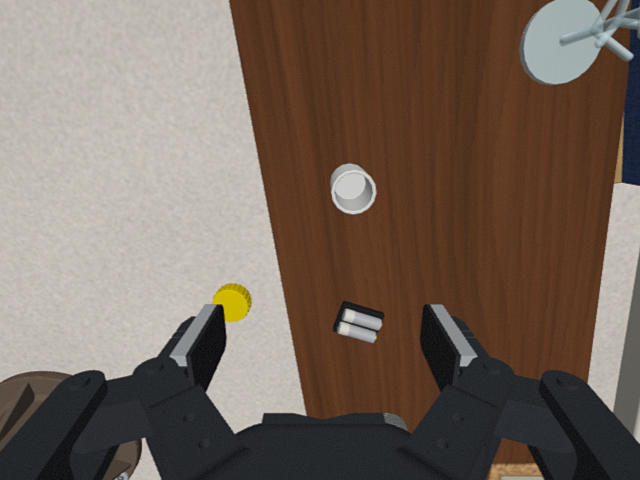

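The canister's mouth is centred near (192,353), and nothing stands close to it.

Run:
```python
from h import *
p=wrist()
hsv=cv2.cvtColor(p['img'],cv2.COLOR_RGB2HSV)
sub=cv2.resize(p['img'][150:230,310:400],None,fx=6,fy=6,interpolation=cv2.INTER_CUBIC); save('cancrop',sub)
c=at(p,(192,353),.09)[:2]; print(c)
r.move_pose([*c,.19],ori(np.radians(-7.5)))
p=wrist(); save('w7',p['img']); print(proj(p,[*c,.09]))
```

```text
[0.45966354 0.32145846]
[np.float64(243.74784254731057), np.float64(323.7042014097371)]
```

View pics/w7.png

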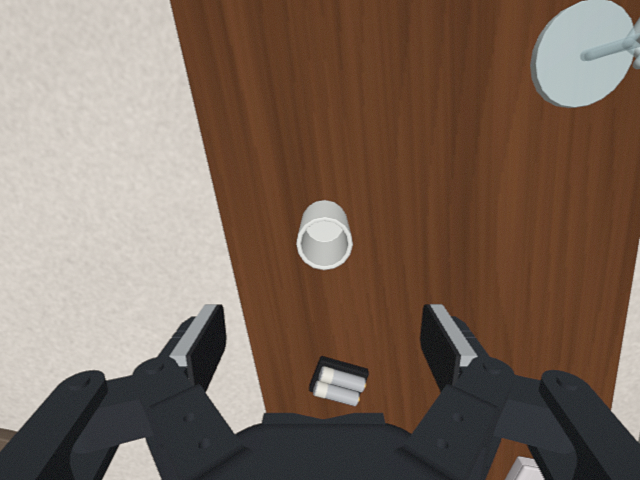

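The rim centre at (243.5,324.5) matches the prediction of (243.7,323.7), so I'll grasp it there.

Run:
```python
from h import *
o=ori(np.radians(-7.5)); c=[.4597,.3214]
s=r.move_linear([*c,.066],v=.08,f_stop=8); print(s,r.read_tool_pos())
r.move_gripper(.034); print(r.read_finger_gap(),r.read_force(),r.read_tool_pos())
r.move_linear([*c,.075],v=.04); r.move_linear([*c,.20],v=.12)
print(r.read_finger_gap(),r.read_clock())
r.move_pose([.6495,-.162,.20],o)
p=wrist(); save('w8',p['img']);print(r.read_tool_pos(),r.read_force(),r.read_clock())
```

```text
False [0.45991653 0.32166616 0.06649422]
0.03808224074256052 [0.01935195 0.46204411 3.08878181] [0.45993187 0.32169467 0.06639173]
0.038113407666891315 30.5333
[ 0.64972301 -0.16081419  0.20016868] [-0.16865235 -0.84015607 -0.93988205] 32.4667
```

View pics/w8.png

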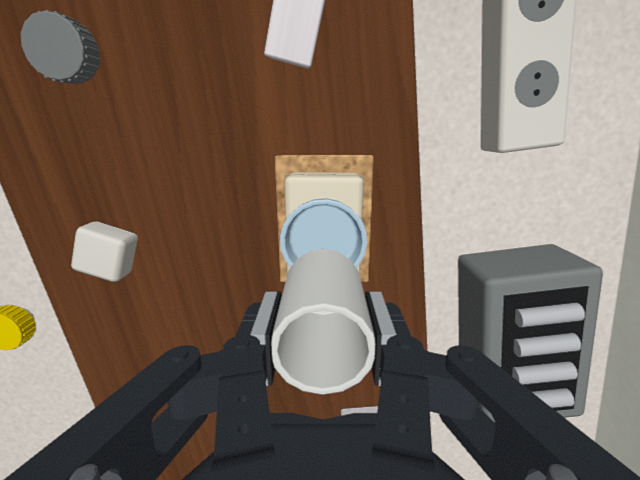

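The canister is held upright with the saucer below it at (235,322). I'll lower it.

Run:
```python
from h import *
m=[.6495,-.162]
r.move_linear([*m,.125],v=.1); s=r.move_linear([*m,.108],v=.02,f_stop=2.5); print(s,r.read_tool_pos(),r.read_force())
r.move_gripper(.085); r.dwell(.2)
r.move_linear([*m,.21],v=.1); print(r.read_finger_gap(),r.read_clock())
r.move_pose([.60,-.165,.30],ori(np.radians(-7.5))); p=wrist(); save('w9',p['img'])
for k in('canister_mid','saucer_mid'):
    q=r.pinpoint(p,k); print(k,[(a,at(p,a['pixel'],.105 if k[0]=='c' else .08)) for a in q[:2]])
print(proj(p,[*m,.135]),proj(p,[*m,.09]))
save('w9c',cv2.resize(p['img'][120:270,300:450],None,fx=4,fy=4,interpolation=cv2.INTER_CUBIC))
```

```text
True [ 0.6494053  -0.16199007  0.1113995 ] [-0.8961964   0.29552489  4.26579766]
0.08516018073232876 35.8917
canister_mid [({'pixel': [204.9, 368.7], 'confidence': 0.89}, array([ 0.64481847, -0.16235019,  0.105     ]))]
saucer_mid []
[np.float64(210.88896411793235), np.float64(378.21012990656783)] [np.float64(200.88799836853948), np.float64(371.3414927386613)]
```

View pics/w9c.png

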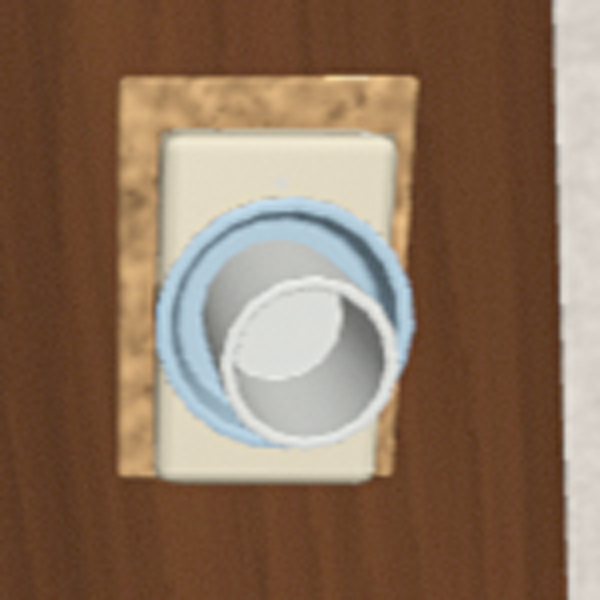

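The mouth centre (210.5,378) and saucer centre (200.5,372) are within a pixel of the prediction. Next is the lid.

Run:
```python
from h import *
r.move_pose([.45,0,.25],ori(np.radians(-7.5))); p=wrist(); save('w10',p['img'])
q=r.pinpoint(p,'lid_mid'); print([(k,at(p,k['pixel'],.045)) for k in q[:3]])
c=at(p,q[0]['pixel'],.045)[:2]
r.move_pose([*c,.16],ori(np.radians(-7.5))); p=wrist(); save('w11',p['img'])
q=r.pinpoint(p,'lid_mid'); print([(k,at(p,k['pixel'],.045)) for k in q[:3]],proj(p,[*c,.06]),r.read_clock())
```

```text
[({'pixel': [19.7, 141.8], 'confidence': 0.85}, array([0.31778823, 0.18716115, 0.045     ])), ({'pixel': [210.2, 345.7], 'confidence': 0.7}, array([ 0.47329335, -0.00196041,  0.045     ])), ({'pixel': [394.5, 241.1], 'confidence': 0.57}, array([ 0.3214977 , -0.21420032,  0.045     ]))]
[({'pixel': [222.2, 302.9], 'confidence': 0.73}, array([0.30449374, 0.20177144, 0.045     ]))] [np.float64(244.72612873850377), np.float64(323.00393812799445)] 38.6083
```

View pics/w11.png

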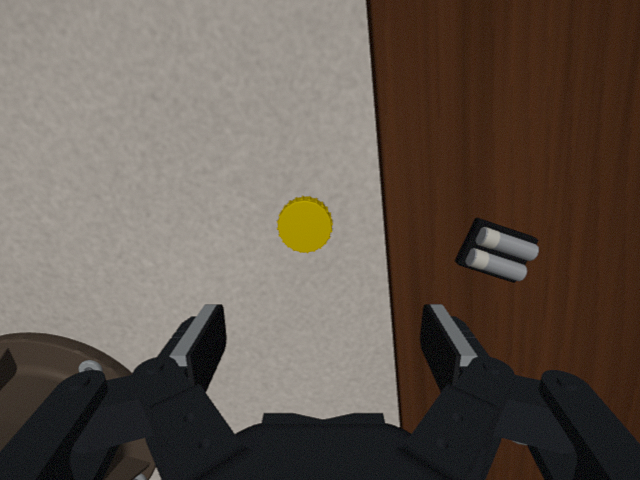

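My script took the top-ranked detection, which was a yellow look-alike at (225,305). Nothing was touched. The second detection, near (0.473, -0.002), is the grey lid.

Run:
```python
from h import *
c=[.4735,-.001]
r.move_pose([*c,.16],ori(np.radians(-7.5))); p=wrist(); save('w12',p['img'])
q=r.pinpoint(p,'lid_mid'); print([(k,at(p,k['pixel'],.045)) for k in q[:3]],proj(p,[*c,.06]),r.read_clock())
```

```text
[({'pixel': [235.8, 325.6], 'confidence': 0.68}, array([4.74858612e-01, 3.24574565e-04, 4.50000000e-02]))] [np.float64(243.98642891991506), np.float64(324.10611599719596)] 39.675
```

View pics/w12.png

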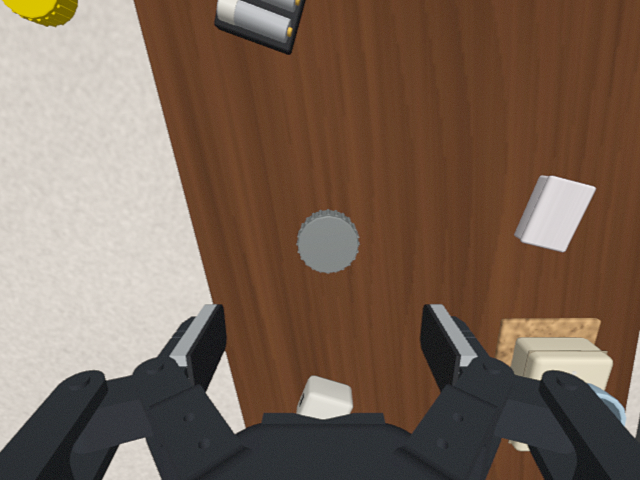

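The grey ribbed lid's top is centred near (243,328), between the jaws.

Run:
```python
from h import *
p=wrist(); c=at(p,(243,328),.06)[:2]; print(c)
o=ori(np.radians(-7.5))
s=r.move_linear([*c,.046],v=.08,f_stop=8); print(s,r.read_tool_pos())
r.move_gripper(.036); print(r.read_finger_gap(),r.read_force(),r.read_tool_pos())
r.move_linear([*c,.055],v=.04); r.move_linear([*c,.21],v=.12)
print(r.read_finger_gap(),r.read_clock())
r.move_pose([.6495,-.162,.21],o)
p=wrist(); save('w13',p['img']);print(r.read_tool_pos(),r.read_force(),r.read_clock())
```

```text
[4.76319913e-01 2.90298957e-04]
False [4.76628062e-01 4.07153185e-04 4.64224114e-02]
0.04197109718547282 [-1.60661645  0.58106691  6.9614366 ] [4.76485832e-01 3.31254718e-04 4.65265166e-02]
0.0421073455859961 43.5833
[ 0.64913981 -0.16155752  0.20979114] [-0.24007952  0.44727842 -0.12583446] 44.575
```

View pics/w13.png

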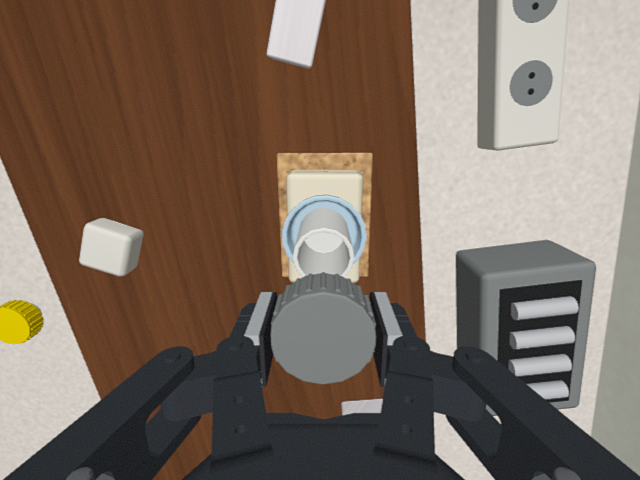

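The lid is held level, its top centred near (333,323). I'll check for an in-hand offset, then insert it.

Run:
```python
from h import *
p=wrist(); t=r.read_tool_pos(); print(t,at(p,(333,323.5),t[2]+.0135), 'canister rim',at(p,(258,323.5),.135))
m=[.6495,-.162]
r.move_linear([*m,.160],v=.1); p=wrist(); save('w14',p['img'])
s=r.move_linear([*m,.152],v=.02,f_stop=2.5); print(s,r.read_tool_pos())
if not s: s=r.move_linear([*m,.139],v=.015,f_stop=2.5); print(s,r.read_tool_pos(),r.read_force(),r.read_finger_gap())
print(r.read_clock())
```

```text
[ 0.64917808 -0.16118209  0.21022306] [ 0.64879993 -0.16015349  0.22372306] canister rim [ 0.64860383 -0.16213099  0.135     ]
False [ 0.64948255 -0.16202467  0.15190227]
True [ 0.64937702 -0.16198434  0.14163489] [-0.48484745  0.46874353  4.61201782] 0.04234825089040738
46.5417
```

View pics/w14.png

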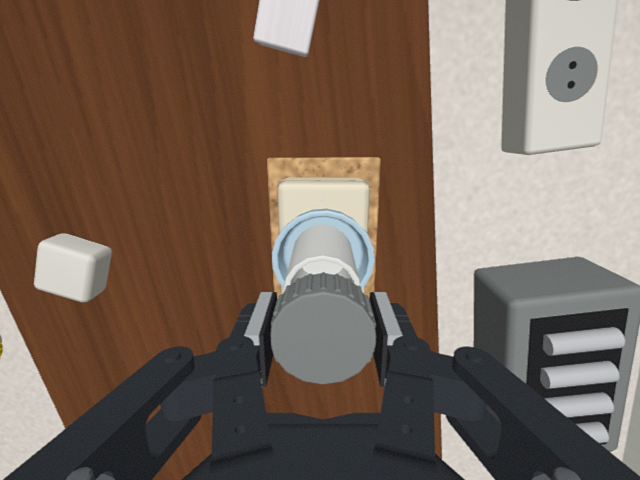

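It stopped at TCP z = 0.1416, against 0.1415 expected for fully home. I'll release, back off and check.

Run:
```python
from h import *
m=[.6495,-.162]
r.move_gripper(.085); r.dwell(.3)
r.move_linear([*m,.25],v=.1); r.move_pose([.60,-.165,.31],ori(np.radians(-7.5)))
p=wrist(); print('pred cap top',proj(p,[*m,.155]))
a=cv2.resize(p['img'][120:270,300:450],(390,390),interpolation=cv2.INTER_CUBIC)
r.move_pose([.45,.25,.30],ori(np.radians(-7.5))); r.dwell(.5)
s=r.read_camera('scene'); print('scene pred base/top',proj(s,[*m,.036]),proj(s,[*m,.155]))
b=cv2.resize(s['img'][180:300,170:290],(390,390),interpolation=cv2.INTER_CUBIC)
save('fin',np.hstack([a,b])); print(r.read_clock())
for q in('lid_mid','canister_mid','saucer_mid','case_mid'): print(q,[(k['pixel'],k['confidence']) for k in r.pinpoint(s,q)[:3]])
print([proj(s,[*m,z]) for z in(.14,.105,.08,.053)])
```

```text
pred cap top [np.float64(213.31808706230595), np.float64(379.89703719068643)]
scene pred base/top [np.float64(258.17291229934887), np.float64(231.5975084856582)] [np.float64(218.79566385453447), np.float64(224.91445043419952)]
51.2167
lid_mid [([226.7, 222.9], 0.77), ([265.7, 426.5], 0.62), ([212.6, 311.5], 0.51)]
canister_mid [([399.3, 412.9], 0.67), ([235.6, 228.3], 0.65), ([264.7, 230.8], 0.43)]
saucer_mid [([244.6, 233.0], 0.7)]
case_mid []
[[np.float64(224.01620967485863), np.float64(225.8004750335674)], [np.float64(235.89941525920878), np.float64(227.81727803261214)], [np.float64(244.1411964517633), np.float64(229.21606297398392)], [np.float64(252.82142450882682), np.float64(230.68926057656796)]]
```

View pics/fin.png

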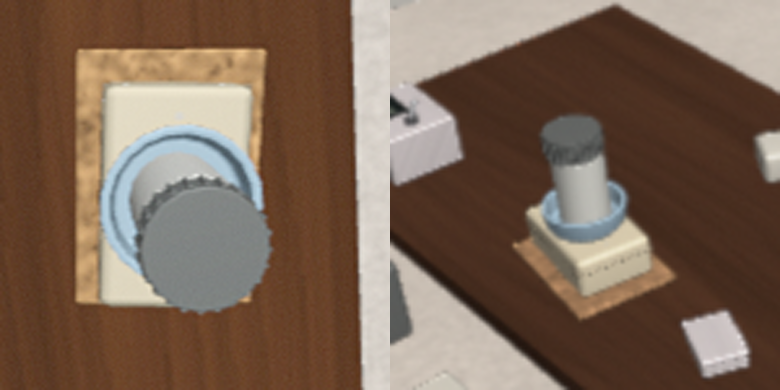

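Run:
```python
from h import *
r.hand_in(); print(r.read_clock())
```

```text
the job is handed in; nothing more can be done
the job is handed in; nothing more can be done
```

The keep-dry tower is stacked on the mat — case, saucer, canister, grey lid — and I handed the job in at about 51 s of the 109 s. No verdict was reported, so the checks below are my own.

**How it went:** I set each piece down until a light contact stopped the arm, opened the jaws, and looked again before fetching the next. The other things on the shelf were never approached, and both yellow look-alike lids were left alone. The arm hovered over one of them once, after a top-ranked detection turned out to be yellow.

**Last checks:**

| Piece | Result |
|---|---|
| Case | within about 2 mm of the mat centre, 0.1° off its direction |
| Saucer | within about 1 mm of the case centre; the network put it about 3 mm off |
| Canister | within about 1 mm of the saucer centre by its rim; the network put it about 5 mm off |
| Lid | insertion stopped at z = 0.1416 against 0.1415 expected; cap looks flush in the close-ups |

**Disagreements:** The lid's cap centre was about 2 pixels (roughly 2 mm) off prediction in the wrist view. In the scene view the lid was 2–3 pixels off. In the scene view the network also did not find the case, although it shows clearly in the picture. I put these down to detection and calibration error, since the close-ups show the tower upright.

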